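# Clamp a heat sink with a hex key

## Task

Clamp the finned heat sink in the fixture so that it can be drilled: take the largest of the three hex keys from the rack, feel with its tip through the oblong slot for the hex socket of the cam hidden below, and let the key drop fully in without forcing it. Turn it clockwise, regripping as needed, until the moving jaw holds the heat sink firmly against the fixed jaw, and stop there before the heat sink is strained. Then hang the key back upright in the hole it came from, leaving the other two keys hanging in theirs.

Things in the scene. Friction and masses are not known exactly. Their poses are not given: they have to be found in the camera images.
- fixture: clamping fixture fixed to the bench: aluminium plate 190 x 100 x 14 mm (x, y, z); origin under its centre. Its x runs from the dark clamp housing (86 x 82 mm, top at z = 44 mm, centred at x = -45 mm) to the dark fixed jaw (face at x = 72 mm, top at z = 38 mm). Below the housing's slot a cam disc with a hex socket turns about the vertical; turned clockwise seen from above it closes the moving jaw.
- slot (a point): centre of the housing's oblong slot (fixture -45, 0, 44 mm; same axes), 40 mm along y, 22 mm along x. The cam's flat top lies 10 mm below; its hex socket: 14.8 mm across flats, 14 mm deep, mouth countersunk 2.2 mm at 45 degrees, at x = 0 but anywhere within 7 mm of y = 0 and at any hex angle (not measured; feel for it).
- jaw: moving jaw, dark bar 16 x 60 x 22 mm, axes as the fixture's; moves to +x, 1.8 mm per radian of the cam. 2.0 to 3.2 rad from the start the heat sink is caught between the jaws; from then on springs behind the jaw yield, 30 N per mm (54 N per rad). Firm from 15 N, strained above 65 N: 0.4 to 0.9 rad more is right.
- jaw_face (a point): centre of the moving jaw's front face, 27.5 mm above the bench. The cam resists turning with friction of up to 0.09 N m, plus 0.0018 N m per N of jaw force; it stays where it is left.
- heat_sink: finned heat sink, 34 mm along the fixture's x, 40 mm along y, 22 mm high, lying loose on the plate between the jaws, fins up; origin under its centre
- rack: fixed sheet-steel bridge 44 x 162 mm (x, y), top at z = 74 mm; origin on the bench under its centre. Three 20 mm holes through its 6 mm top plate, in a row along y, 52 mm apart. A hex key hangs upright in each, resting on the flange under its grip; grips reach up to z = 113 mm. Which key hangs where varies.
- large_key: largest hex key, loose, 0.16 kg: hex shaft 14 mm across flats (16.2 over corners), 62 mm long, tapered over the last 3 mm; above it a round boss 14 mm high with a 29 mm flange and a black four-lobed cross grip, 22 mm high, 40 mm over opposite lobes, lobes 16 mm wide along its own x and y. Origin at the tip, z up. Stands by itself in the socket when let go.
- large_key_tip (a point): tip of the large key's shaft (the body's origin), 12 mm above the bench when hanging in the rack, 20 mm when at the bottom of the socket
- large_key_grip (a point): middle of the large key's cross grip, on its axis, 87 mm above the tip
- medium_key: middle hex key, 10 mm across flats, cross grip 34 mm over the lobes; too thin to turn the socket. Origin at its tip
- small_key: smallest hex key, 7 mm across flats, cross grip 28 mm over the lobes; too thin to turn the socket. Origin at its tip
There are look-alikes about, which are no part of the job. Leave any turquoise look-alike of the large_key alone.

How it is judged (in metres and radians):
On the way, in this order (a step that is already met when the one before it is completed fails the run):
1. the large key is seated in the cam's hex socket (z of large_key_tip in the frame of fixture below 0.0235 m and y of large_key_tip in the frame of slot between -0.012 and 0.012 m and x of large_key_tip in the frame of slot between -0.006 and 0.006 m and angle between large_key's own z axis and vertical below 0.12 rad), for 0.2 s.
2. the seated key has turned the cam until the jaw grips the heat sink (all of step 1 and contact force between jaw and heat_sink above 15 N), for 0.2 s.
At the end, for the whole second after the job is handed in: the moving jaw presses the heat sink with more than 15 N, the heat sink lies flat (within 0.06 rad), and the large key hangs at rest in the hole it came from: within 12 mm of its first place, upright within 0.1 rad (contact force between jaw and heat_sink above 15 N and distance of large_key from where it was at the start of the episode below 0.012 m and angle between large_key's own z axis and vertical below 0.1 rad and linear speed of large_key below 0.02 m/s and angle between heat_sink's own z axis and vertical below 0.06 rad); the robot touches nothing.
It fails at once if the heat sink is strained: the jaw presses it with over 65 N (contact force between jaw and heat_sink above 65 N).
It fails at once if the large key is forced: its contacts with the fixture add up to over 100 N (contact force between large_key and fixture above 100 N).
It fails at once if one of the other two keys is displaced by over 15 mm (distance of any of medium_key, small_key from where it was at the start of the episode above 0.015 m).
It also fails if it takes over 72 s, if anything falls off the work surface, if the arm or the gripper's body presses on something with over 40 N, if the wrist force passes 120 N, or if a joint passes its speed limit or range.

## Robot

A 7-joint arm with a two-finger parallel gripper is mounted at the origin on a cart in front of the work surface, level with it; the furniture and walls round the work are solid. World frame = base frame: x ahead of the robot, y to its left, z up, the work surface at z = 0. Lengths are in mm, angles in rad, forces in N, time in s.
With the tool pointing down it reaches from about 400 to 850 mm from the base axis. Payload 4.5 kg.
Tool frame: the origin (TCP) lies on the centre line of the jaws, within the pads' length; the fingertips stand 11 mm ahead of it and the grasp point (between the pads) lies 8 mm behind it; z points along the fingers, y is the line along which they close (so a half turn about z gives the same grasp; the last joint's range is limited). The gripper opens to 85 mm and grips with 20 to 120 N. Pads are 22 mm wide; open, the fingers measure 114 mm over their backs; the gripper's body (76 mm by 85 mm) begins 54 mm behind the grasp point. The pads swing forward as they close: fully open they stand 13 mm farther back than shut.
Start: joints at [1.168, 0.689, -0.195, 1.565, 0.157, 0.902, -0.215], TCP at [264.432, -566.329, 242.317] pointing down, gripper open.
Joint ranges: [-3.01, 3.01], [-0.46, 2.08], [-1.47, 1.51], [0.13, 2.56], [-1, 4.14], [0.04, 2.09], [-2.66, 2.66]. Speed limits (rad/s): [2.57, 2.57, 3.14, 3.14, 3.14, 3.14, 3.14].

## Interface

Orientations are given as a unit quaternion [w, x, y, z].
In Python, from plant import observe, cams, job, finder gives the robot as it stands.
- The arm moves only by the shell command python3 -m creep 'ROWS'. ROWS is JSON, a list of rows, each a list of 3 entries, a list of its own where there are three numbers: the shift along the tool's x, y, z in m, then the turn, a rotation vector about the tool's x, y, z in degrees, then the closure, from 0 (fully open) to 1 (shut). In form: [[[x, y, z], [rx, ry, rz], gripper], ...]. A call has 1 to 12 rows; each row is the pose to reach, as a shift and turn from the pose commanded when the call began, along the tool's axes at that moment; what a row does not reach only later rows make up. A row lasts 1/12 s, in which the tool goes at most 41.7 mm and 7.16 degrees, less where a joint would pass 70% of its speed; a pose out of reach is approached as far as the arm can. A call with a gripper value outside its range is refused whole. The fingers move at their own pace and stop on an object; the grip force is fixed at half the most. Time passes only in rows, so rows that repeat a pose let the fingers close. It gives the time, the measured TCP pose, the force, the opening and the grip force at its end, in the units of the state.
- observe(): the state, without advancing time (a new reading comes with each control period).
- cams.snapshot(name): name is "scene" or "top" or "wrist"; returns a dict with "color" (400x640x3 uint8, red, green, blue), "fov_y" (degrees; the focal length in pixels is half the picture's height over the tangent of half this angle, whatever the lens; pixels are square), "cx", "cy" (the principal point, pixels), "eye" and "rotation" of the camera in the world. Camera axes: x right, y up, looking along -z (the intrinsics and any distortion apply to the point x, -y, -z); pixel columns grow to the right and rows downward; lengths in mm; the calibration is good to about 2 mm. The wrist camera is an equidistant fisheye: a pixel r from the principal point sees the ray r / f radians off the axis. A picture is of the moment at which its call begins. There is no depth.
- job.hand_in(): hands the job in; it is judged then, once.
Trained networks look in a picture, given as the dict that the camera call returned (one of the last four; its "shot" number tells which), for a name from the list of things; names that differ only in an ending like _2 or _b are one class to them, and where a whole thing is asked for, a point or a joint stands for the part that bears it (a point fixed in the world has none). Each returns a list of dicts, best first, with "conf" (0 to 1); they miss things now and then, are a little off and sometimes report something else, mostly with a low value. They report only what shows in the picture. A call takes as long as a camera call. They do not tell look-alikes from the thing itself.
- finder.search_frame(picture, label): "position" ([x, y, z] in mm, in the coordinates of the camera as it stood for that picture, good to about 4 mm: the middle of the surface that is visible of it).
- finder.cut_out(picture, label): "region" (400x640 bool, what is visible of it).
- finder.pinpoint(picture, label): "position" ([x, y, z] in mm, in the coordinates of the camera as it stood for that picture, good to about 4 mm: a listed point, or the origin of a listed thing).
The state is a dict: "t": time; "q": joint angles; "qd": joint speeds; "joint_torque": joint torques, N m; "ee_pos": TCP position; "tcp_rot": TCP orientation; "wrist_force": force on the tool from outside, world axes, zero at the start; "ft_torque": the same for the moment, N m; "width": opening from 0.0 (shut) to 1.0 (fully open); "grasp_force": force on a finger pad.
Only numpy, scipy, OpenCV 4.12 (cv2) and the standard library are available. Lean on these libraries where they do the work, as an engineer would, in place of code of your own. Each camera call takes 0.05 s, during which the arm holds its last target. There are 200 camera calls.

## Working session

There is one attempt and no reset: what is moved stays moved. The work goes in short steps, Python scripts to look and compute and a shell command to move; the robot and the scene stay as the last step left them, time stands still between calls to the robot, and variables do not carry over. Pictures are saved under pics/ and viewed, at most 10 in all, crops included, and the job is handed in when it is done.

```bash
ls; mkdir -p pics; cat > h.py <<'E'
import numpy as np, cv2
from plant import observe, cams, job, finder
from scipy.spatial.transform import Rotation as R
def w(s,p): return np.array(s["eye"])+np.array(s["rotation"]).reshape(3,3)@np.array(p)
def pix(s,P):
    f=200/np.tan(np.radians(s["fov_y"]/2)); c=np.array(s["rotation"]).reshape(3,3).T@(np.array(P)-s["eye"])
    return s["cx"]+f*c[0]/-c[2], s["cy"]+f*c[1]/c[2]
def ray(s,u,v,z):
    f=200/np.tan(np.radians(s["fov_y"]/2)); d=np.array(s["rotation"]).reshape(3,3)@np.array([(u-s["cx"])/f,-(v-s["cy"])/f,-1])
    e=np.array(s["eye"]); return e+d*(z-e[2])/d[2]
def save(s,n): cv2.imwrite(f"pics/{n}.png",s["color"][:,:,::-1])
def tool(P):
    o=observe(); r=R.from_quat(np.roll(o["tcp_rot"],-1)); return r.inv().apply(np.array(P)-o["ee_pos"])
E
python3 - <<'E'
from h import *
for n in ["top","scene"]:
    s=cams.snapshot(n); save(s,n+"0"); print(n,s["eye"],s["fov_y"],s["cx"],s["cy"])
    for l in ["fixture","slot","jaw_face","rack","large_key","large_key_grip","large_key_tip","medium_key","small_key","heat_sink"]:
        for d in finder.pinpoint(s,l)[:4]: 
            P=w(s,d["position"]); print(l,round(d["conf"],2),P.round(0),np.round(pix(s,P)))
o=observe(); print(o); print(R.from_quat(np.roll(o["tcp_rot"],-1)).as_matrix().round(3))
E
```

```text
pics
top [ 238.91192629  -86.73074801 1290.78611882] 47.20314108877355 324.01895055791556 199.65233385004916Traceback (most recent call last):
  File "<stdin>", line 6, in <module>
  File "h.py", line 4, in w
    def w(s,p): return np.array(s["eye"])+np.array(s["rotation"]).reshape(3,3)@np.array(p)
                                          ~~~~~~~~~~~~~~~~~~~~~~~~~~~~~~~^^^^^
ValueError: cannot reshape array of size 4 into shape (3,3)
```

Rotation is a quaternion.

```bash
sed -i 's/np.array(s\["rotation"\]).reshape(3,3)/R.from_quat(np.roll(s["rotation"],-1)).as_matrix()/' h.py
python3 - <<'E'
from h import *
for n in ["top","scene"]:
    s=cams.snapshot(n); save(s,n+"0"); print(n,s["eye"],s["fov_y"],s["cx"],s["cy"])
    for l in ["fixture","slot","jaw_face","rack","large_key","large_key_grip","large_key_tip","medium_key","small_key","heat_sink"]:
        for d in finder.pinpoint(s,l)[:4]: 
            P=w(s,d["position"]); print(l,round(d["conf"],2),P.round(0),np.round(pix(s,P)))
o=observe(); print(o); print(R.from_quat(np.roll(o["tcp_rot"],-1)).as_matrix().round(3))
E
```

```text
top [ 238.91192629  -86.73074801 1290.78611882] 47.20314108877355 324.01895055791556 199.65233385004916
fixture 0.8 [489. 164.  -4.] [237. 205.]
slot 0.8 [446. 156.  44.] [236. 217.]
jaw_face 0.55 [525. 160.  28.] [237. 190.]
jaw_face 0.37 [ 445. -176.   -1.] [355. 219.]
rack 0.68 [ 441. -177.   -1.] [356. 221.]
large_key 0.64 [ 451. -227.    7.] [373. 217.]
large_key 0.5 [ 399. -370.   -1.] [424. 235.]
large_key_grip 0.71 [ 402. -378.   86.] [434. 230.]
large_key_grip 0.54 [ 450. -228.  100.] [377. 212.]
large_key_tip 0.59 [ 397. -377.    1.] [426. 236.]
medium_key 0.7 [505. 163.  15.] [236. 198.]
small_key 0.54 [ 440. -177.   13.] [356. 220.]
heat_sink 0.65 [538. 166.  18.] [235. 187.]
scene [-37.25853311 397.4014746  794.46032714] 47.30514354727074 322.07188562737576 196.3690892658676
fixture 0.89 [487. 159.  -3.] [234. 286.]
slot 0.98 [446. 156.  46.] [244. 284.]
slot 0.64 [ 455. -227.   16.] [375. 203.]
jaw_face 0.74 [ 452. -227.   95.] [379. 179.]
jaw_face 0.64 [517. 157.  25.] [225. 268.]
jaw_face 0.58 [443. 157.  46.] [244. 285.]
rack 0.62 [ 437. -174.   -2.] [364. 222.]
larg
[... 590 characters left out ...]
-0.21511061]), 'qd': array([ 9.35093306e-05,  1.53437693e-05, -1.43752100e-03, -3.77417895e-04,
        2.85572138e-04,  2.88928691e-04, -8.33197001e-04]), 'joint_torque': array([-6.31587427e-04, -5.39545476e+01, -1.26718506e+00, -1.58877808e+01,
        9.86997649e-03,  1.46761875e-03, -3.31659044e-05]), 'ee_pos': array([ 264.45476945, -566.33647273,  242.30626554]), 'tcp_rot': array([3.89611964e-05, 9.76239503e-01, 2.16694327e-01, 1.14763059e-05]), 'wrist_force': array([-0.35955945, -0.17261821, -0.25711878]), 'ft_torque': array([-0.01124125,  0.05486183, -0.00859266]), 'grasp_force': 0.0, 'width': 1.0002669884736308}
[[ 0.906  0.423  0.   ]
 [ 0.423 -0.906 -0.   ]
 [ 0.     0.    -1.   ]]
```

View pics/top0.png

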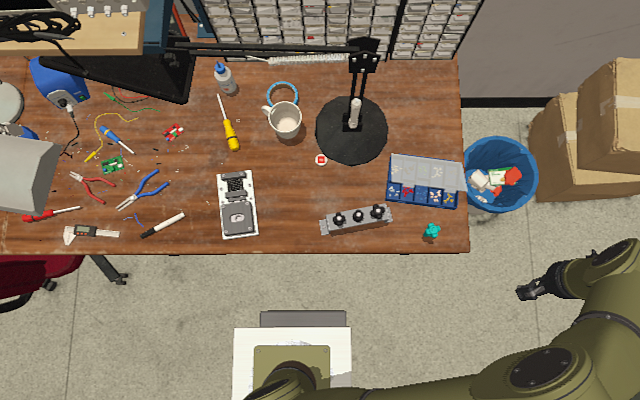

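View pics/scene0.png

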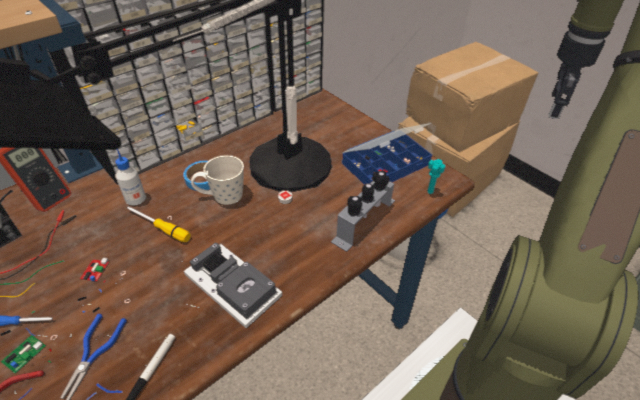

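Top view: the fixture is at about (238,205) with the housing slot at (236,217). The rack holds three keys at (339,219), (359,215) and (378,211), and the turquoise look-alike stands at (432,231). Next I zoom in on the rack and fixture.

```bash
python3 - <<'E'
from h import *
a=cv2.imread("pics/top0.png"); b=cv2.imread("pics/scene0.png")
z=lambda im,u,v,w,h: cv2.resize(im[v:v+h,u:u+w],(400,300),interpolation=cv2.INTER_CUBIC)
cv2.imwrite("pics/c1.png",np.vstack([np.hstack([z(a,316,185,80,60),z(a,198,165,80,75)[:300]]),np.hstack([z(b,325,160,80,100),z(b,180,235,104,78)])]))
E
```

```text
(no output)
```

View pics/c1.png

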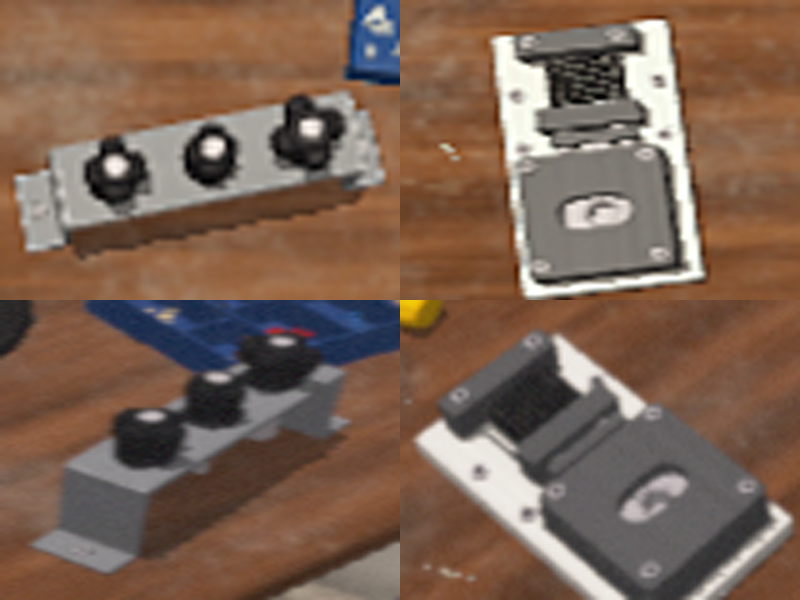

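The right-end key (crop at 310,130) has the largest cross, so the large key is the one near (452,-227). The socket shows in the right part of the slot. I move above the key for a closer look with the wrist camera.

```bash
python3 -m creep '[[[0.033,-0.024,0],[0,0,0],0],[[0.066,-0.048,0],[0,0,0],0],[[0.099,-0.072,0],[0,0,0],0],[[0.132,-0.096,0],[0,0,0],0],[[0.165,-0.12,0],[0,0,0],0],[[0.198,-0.144,0],[0,0,0],0],[[0.231,-0.168,0],[0,0,0],0],[[0.264,-0.192,0],[0,0,0],0],[[0.297,-0.215,0],[0,0,0],0],[[0.314,-0.228,0],[0,0,0],0],[[0.314,-0.228,0],[0,0,0],0],[[0.314,-0.228,0],[0,0,0],0]]'
python3 - <<'E'
from h import *
s=cams.snapshot("wrist"); save(s,"w1"); print(s["fov_y"],s["eye"],s["cx"],s["cy"],R.from_quat(np.roll(s["rotation"],-1)).as_matrix().round(3))
o=observe(); print(o["t"],o["q"],o["ee_pos"],R.from_quat(np.roll(o["tcp_rot"],-1)).as_matrix().round(3))
for l in ["large_key_grip","large_key","medium_key","small_key","rack"]:
    for d in finder.pinpoint(s,l)[:3]: print(l,round(d["conf"],2),w(s,d["position"]).round(1))
E
```

```text
t: 2.4
ee_pos: [453.3, -225.6, 242.5]
tcp_rot: [0.0, 0.976, 0.218, 0.0]
wrist_force: [-0.6, -0.8, 0.4]
width: 0.999
grasp_force: 0.0
65.70646984690485 [ 513.3824764  -196.39388936  372.96460014] 318.6034758193669 199.99538187134405 [[ 0.426  0.872  0.241]
 [-0.905  0.411  0.114]
 [ 0.001 -0.266  0.964]]
2.45 [ 0.47602989  0.53508825 -0.15881569  1.91972744  0.12739201  0.69635659
 -0.89244408] [ 452.30725655 -227.27168968  242.34577371] [[ 0.906  0.423 -0.   ]
 [ 0.423 -0.906 -0.001]
 [-0.001  0.001 -1.   ]]
large_key_grip 0.57 [ 400.8 -379.3   84.8]
large_key_grip 0.38 [522.  158.7  25.9]
large_key_grip 0.24 [486.1 159.7  -2.9]
large_key 0.68 [ 447.4 -225.2   10.2]
large_key 0.51 [ 403.5 -375.5    1.5]
medium_key 0.88 [ 424.8 -126.3    6.9]
small_key 0.86 [ 438.8 -174.8    8.4]
small_key 0.24 [ 451.1 -228.    99.1]
rack 0.72 [ 443.  -177.2    1.2]
```

View pics/w1.png

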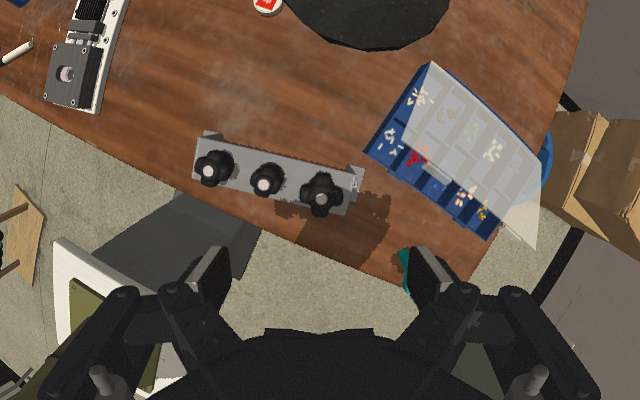

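Wrist view: the small grip is at (266,182), the medium at (212,165), and the large four-lobed one at (321,195). The slot is at (65,72). I rectify the picture onto horizontal planes to measure.

```bash
cat >> h.py <<'E'
def pw(s,P):
    f=200/np.radians(s["fov_y"]/2) if 0 else 200/np.tan(np.radians(s["fov_y"]/2))
    c=(np.array(P)-s["eye"])@R.from_quat(np.roll(s["rotation"],-1)).as_matrix(); x,y,d=c[...,0],-c[...,1],-c[...,2]
    r=np.hypot(x,y); k=f*np.arctan2(r,d)/r
    return s["cx"]+k*x, s["cy"]+k*y
def ortho(s,x,y,z,half,n=400,wrist=True):
    g=np.linspace(-half,half,n); Y,X=np.meshgrid(-g,-g)   # image up=+x, right=-y
    P=np.stack([x+X,y+Y,z+0*X],-1)
    if wrist: u,v=pw(s,P)
    else:
        f=200/np.tan(np.radians(s["fov_y"]/2)); c=(P-s["eye"])@R.from_quat(np.roll(s["rotation"],-1)).as_matrix()
        u,v=s["cx"]+f*c[...,0]/-c[...,2], s["cy"]+f*c[...,1]/c[...,2]
    im=cv2.remap(s["color"][:,:,::-1].copy(),u.astype(np.float32),v.astype(np.float32),cv2.INTER_CUBIC)
    cv2.line(im,(n//2,0),(n//2,n),(0,0,255),1); cv2.line(im,(0,n//2),(n,n//2),(0,0,255),1)
    return im
E
python3 - <<'E'
from h import *
s=cams.snapshot("wrist"); t=cams.snapshot("top")
a=np.hstack([ortho(s,452,-227,113,40,300),ortho(t,452,-227,113,40,300,False)])
b=np.hstack([ortho(s,446,156,44,40,300),ortho(t,446,156,44,40,300,False)])
cv2.imwrite("pics/o1.png",np.vstack([a,b]))
E
```

```text
(no output)
```

View pics/o1.png

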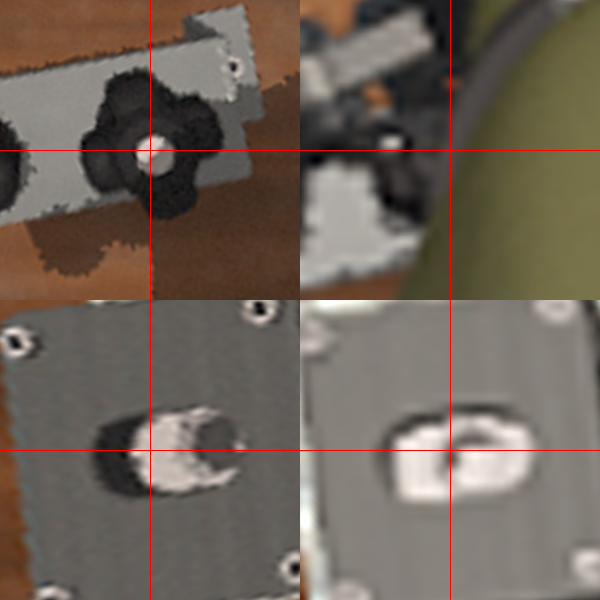

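In the rectified view (0.267 mm/px) the large key's axis is at about (451.5,-227.5). One lobe axis points at about +13.5° world yaw, nearly perpendicular to the row. I turn the tool by -78.5° so that joint 7 starts low and keeps clockwise range.

```bash
python3 -m creep '[[[-0.001,0,0],[0,0,-7.1],0.3],[[-0.001,0,0],[0,0,-14.2],0.3],[[-0.001,0,0.01],[0,0,-21.3],0.3],[[-0.001,0,0.02],[0,0,-28.4],0.3],[[-0.001,0,0.03],[0,0,-35.5],0.3],[[-0.001,0,0.04],[0,0,-42.6],0.3],[[-0.001,0,0.05],[0,0,-49.7],0.3],[[-0.001,0,0.06],[0,0,-56.8],0.3],[[-0.001,0,0.07],[0,0,-63.9],0.3],[[-0.001,0,0.08],[0,0,-71],0.3],[[-0.001,0,0.08],[0,0,-78.1],0.3],[[-0.001,0,0.08],[0,0,-78.5],0.3]]'
python3 - <<'E'
from h import *
s=cams.snapshot("wrist"); t=cams.snapshot("wrist")
o=observe(); print(o["t"],o["q"],o["ee_pos"],R.from_quat(np.roll(o["tcp_rot"],-1)).as_matrix().round(3))
cv2.imwrite("pics/o2.png",np.hstack([cv2.resize(s["color"][:,:,::-1],(480,300)),ortho(s,451.5,-227.5,110,40,300)]))
E
```

```text
t: 3.8
ee_pos: [451.0, -227.8, 161.6]
tcp_rot: [-0.001, 0.618, 0.786, -0.0]
wrist_force: [0.3, 0.3, -0.5]
width: 0.699
grasp_force: 0.0
3.9 [ 0.67442233  0.69606663 -0.48501013  1.99031863  0.56645504  0.59022554
  0.03609346] [ 451.55863235 -227.73170075  162.30902674] [[-0.23   0.973  0.   ]
 [ 0.973  0.23   0.   ]
 [ 0.     0.    -1.   ]]
```

View pics/o2.png

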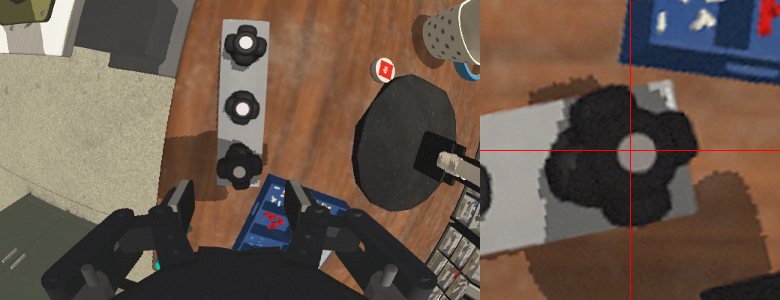

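The fingers straddle the cross correctly, with the lobe axis at about 12° and tool y at 13°. I descend to TCP z≈92 and close.

```bash
python3 -m creep '[[[0,0,0.025],[0,0,0],0.3],[[0,0,0.045],[0,0,0],0.3],[[0,0,0.06],[0,0,0],0.3],[[0,0,0.07],[0,0,0],0.3],[[0,0,0.07],[0,0,0],0.3],[[0,0,0.07],[0,0,0],1],[[0,0,0.07],[0,0,0],1],[[0,0,0.07],[0,0,0],1],[[0,0,0.07],[0,0,0],1],[[0,0,0.07],[0,0,0],1],[[0,0,0.07],[0,0,0],1],[[0,0,0.07],[0,0,0],1]]'
```

```text
t: 4.9
ee_pos: [452.1, -227.5, 93.3]
tcp_rot: [0.001, 0.619, 0.785, 0.0]
wrist_force: [0.2, 0.1, 7.0]
width: 0.456
grasp_force: 60.9
```

```bash
python3 -m creep '[[[0,0,-0.01],[0,0,0],1],[[0,0,-0.035],[0,0,0],1],[[0,0,-0.07],[0,0,0],1],[[0,0,-0.1],[0,0,0],1],[[0,0,-0.12],[0,0,0],1],[[0.02,0.005,-0.12],[0,0,-7],1],[[0.055,0.012,-0.12],[0,0,-14],1],[[0.09,0.02,-0.12],[0,0,-21],1],[[0.125,0.028,-0.12],[0,0,-28],1],[[0.16,0.036,-0.12],[0,0,-35],1],[[0.195,0.044,-0.12],[0,0,-42],1],[[0.23,0.052,-0.12],[0,0,-49],1]]' | tail -4
python3 - <<'E'
from h import *
o=observe(); print(o["t"],o["q"],o["ee_pos"],R.from_quat(np.roll(o["tcp_rot"],-1)).as_matrix().round(3)); print(tool([446,153,200]).round(1))
E
```

```text
tcp_rot: [0.0, 0.235, 0.972, -0.0]
wrist_force: [-0.3, -0.5, -1.6]
width: 0.462
grasp_force: 60.7
5.9 [ 0.36560808  0.60664787 -0.76901391  2.09504673  0.66552171  0.69835337
  0.24905268] [448.01436315   9.71733197 212.53553822] [[-0.89   0.457  0.   ]
 [ 0.457  0.89  -0.   ]
 [-0.001 -0.    -1.   ]]
[ 67.3 126.5  12.5]
```

```bash
python3 -m creep '[[[0.017,0.032,0],[0,0,-7],1],[[0.034,0.064,0],[0,0,-14],1],[[0.051,0.095,0],[0,0,-21],1],[[0.067,0.1265,0],[0,0,-28],1],[[0.067,0.1265,0],[0,0,-35],1],[[0.067,0.1265,0],[0,0,-42],1],[[0.067,0.1265,0],[0,0,-49],1],[[0.067,0.1265,0],[0,0,-56],1],[[0.067,0.1265,0],[0,0,-63],1],[[0.067,0.1265,0],[0,0,-70],1],[[0.067,0.1265,0],[0,0,-77],1],[[0.067,0.1265,0],[0,0,-84],1]]' | tail -4
python3 - <<'E'
from h import *
s=cams.snapshot("wrist"); save(s,"w3")
o=observe(); print(o["t"],o["q"],o["ee_pos"],R.from_quat(np.roll(o["tcp_rot"],-1)).as_matrix().round(3)); print(tool([446,153,200]).round(1))
for l in ["slot","large_key_tip","fixture"]:
    for d in finder.pinpoint(s,l)[:2]: print(l,round(d["conf"],2),w(s,d["position"]).round(1))
cv2.imwrite("pics/o3.png",np.hstack([cv2.resize(s["color"][:,:,::-1],(480,300)),ortho(s,446,153,44,40,300)]))
E
```

```text
tcp_rot: [-0.0, -0.476, 0.88, -0.0]
wrist_force: [0.6, 0.3, -1.7]
width: 0.459
grasp_force: 61.0
6.95 [ 0.23650323  0.7737288  -1.1385115   2.02161666  0.88735045  0.95856393
  1.19085516] [447.27214843 150.9567343  212.03172364] [[-0.543 -0.84  -0.   ]
 [-0.84   0.543 -0.001]
 [ 0.001  0.    -1.   ]]
[-1.   2.2 12. ]
slot 0.87 [443.5 152.3  43.5]
large_key_tip 0.62 [443.7 151.8 134.5]
fixture 0.73 [487.3 161.4  -2.2]
```

View pics/o3.png

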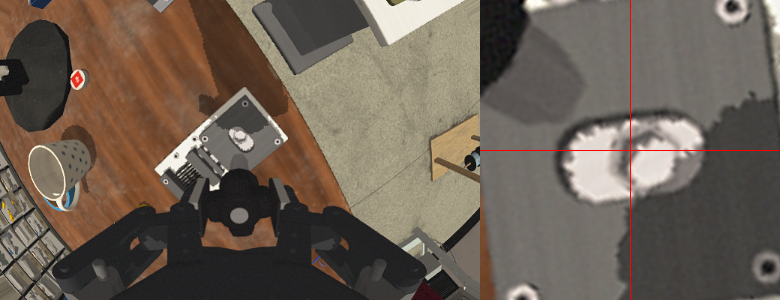

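```bash
python3 - <<'E'
from h import *
s=cams.snapshot("wrist"); t=cams.snapshot("top"); print(s["eye"])
cv2.imwrite("pics/o4.png",np.hstack([ortho(s,444.5,152.7,34,25,400),ortho(t,444.5,152.7,34,25,400,False)]))
E
```

```text
[409.33261419  95.93962868 342.69795803]
```

View pics/o4.png

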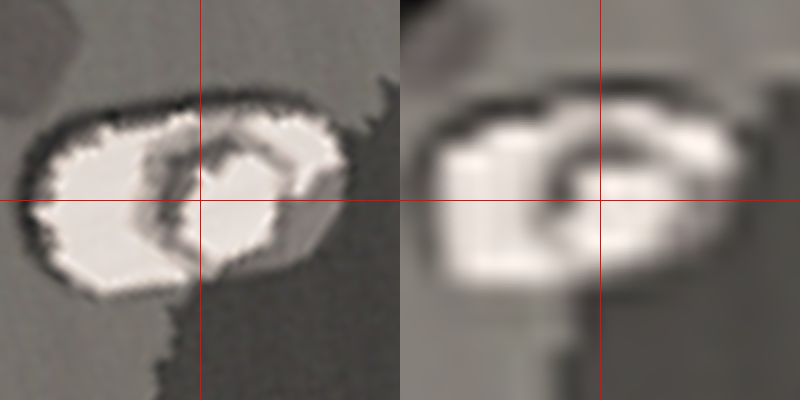

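The socket's countersunk mouth is visible at crop pixel (219,202) in the wrist view and about (615,193) in the top view, so its centre is near (444.5,150.4). I check where the key's cap sits relative to the TCP.

```bash
python3 - <<'E'
from h import *
s=cams.snapshot("wrist"); o=observe(); p=np.array(o["ee_pos"]); print(p)
g=cv2.cvtColor(s["color"],cv2.COLOR_RGB2GRAY); m=(g>140).astype(np.uint8); m[:265]=0;m[310:]=0;m[:,:300]=0;m[:,340:]=0
ys,xs=np.nonzero(m); print(len(xs),xs.mean(),ys.mean())
r=R.from_quat(np.roll(o["tcp_rot"],-1))
from scipy.optimize import fsolve
f=lambda a:np.array(pw(s,np.array([a[0],a[1],p[2]+22])))-[xs.mean(),ys.mean()]
a=fsolve(f,p[:2]); print(a, r.inv().apply([a[0]-p[0],a[1]-p[1],0]))
print("to socket", tool([444.5,150.4,200]))
E
```

```text
[447.30714041 151.47448781 212.37317058]
0 nan nan
[447.30714041 151.47448781] [0. 0. 0.]
to socket [ 2.44574256  1.75049489 12.37271282]<stdin>:4: RuntimeWarning: Mean of empty slice.
  ret = ret.dtype.type(ret / rcount)
<stdin>:7: RuntimeWarning: Mean of empty slice.
<stdin>:8: RuntimeWarning: The iteration is not making good progress, as measured by the 
 improvement from the last ten iterations.
```

```bash
python3 - <<'E'
from h import *
s=cams.snapshot("wrist"); o=observe(); p=np.array(o["ee_pos"])
g=cv2.cvtColor(s["color"],cv2.COLOR_RGB2GRAY)[265:310,295:345]; th,m=cv2.threshold(g,0,255,cv2.THRESH_OTSU)
n,l,st,c=cv2.connectedComponentsWithStats(m); i=1+np.argmax(st[1:,4]); print(th,st[i],c[i]); u=c[i]+[295,265]
r=R.from_quat(np.roll(o["tcp_rot"],-1))
from scipy.optimize import fsolve
a=fsolve(lambda a:np.array(pw(s,np.array([a[0],a[1],p[2]+22])))-u,p[:2]); print(a, r.inv().apply([a[0]-p[0],a[1]-p[1],0]))
E
```

```text
73.0 [ 12  12  24  21 407] [23.62162162 22.01228501]
[446.11912662 151.22414916] [ 9.13466656e-01  8.02223280e-01 -3.78773884e-04]
```

```bash
python3 -m creep '[[[0.0017,0.0014,0.03],[0,0,0],1],[[0.0017,0.0014,0.06],[0,0,0],1],[[0.0017,0.0014,0.08],[0,0,0],1],[[0.0017,0.0014,0.088],[0,0,0],1],[[0.0017,0.0014,0.092],[0,0,0],1],[[0.0017,0.0014,0.094],[0,0,0],1],[[0.0017,0.0014,0.095],[0,0,0],1],[[0.0017,0.0014,0.096],[0,0,0],1],[[0.0017,0.0014,0.096],[0,0,0],1],[[0.0017,0.0014,0.096],[0,0,0],1]]'
```

```text
t: 8.13
ee_pos: [445.5, 151.1, 116.9]
tcp_rot: [0.001, -0.473, 0.881, -0.0]
wrist_force: [-0.9, 0.3, -1.7]
width: 0.464
grasp_force: 61.0
```

```bash
python3 -m creep '[[[0,0,0.001],[0,0,0],1],[[0,0,0.0015],[0,0,0],1],[[0,0,0.002],[0,0,0],1],[[0,0,0.002],[0,0,0],1]]'; python3 -m creep '[[[0,0,0.001],[0,0,0],1],[[0,0,0.0015],[0,0,0],1],[[0,0,0.002],[0,0,0],1],[[0,0,0.002],[0,0,0],1]]'
```

```text
t: 8.47
ee_pos: [445.1, 150.9, 114.2]
tcp_rot: [-0.0, -0.474, 0.881, -0.0]
wrist_force: [-0.3, 0.2, -2.2]
width: 0.46
grasp_force: 61.0
t: 8.8
ee_pos: [445.1, 150.9, 112.2]
tcp_rot: [-0.0, -0.474, 0.881, -0.0]
wrist_force: [0.4, 0.2, -2.2]
width: 0.462
grasp_force: 61.0
```

```bash
python3 -m creep '[[[0,0,0.0005],[0,0,0],1],[[0,0,0.001],[0,0,0],1],[[0,0,0.001],[0,0,0],1]]'; python3 -m creep '[[[0,0,0.0005],[0,0,0],1],[[0,0,0.001],[0,0,0],1],[[0,0,0.001],[0,0,0],1]]'
```

```text
t: 9.05
ee_pos: [445.2, 150.9, 111.2]
tcp_rot: [-0.0, -0.474, 0.881, -0.0]
wrist_force: [0.1, -0.5, -1.3]
width: 0.462
grasp_force: 61.0
t: 9.3
ee_pos: [445.3, 150.9, 110.4]
tcp_rot: [0.0, -0.474, 0.881, -0.0]
wrist_force: [0.3, -1.1, -0.5]
width: 0.459
grasp_force: 61.3
```

```bash
python3 -m creep '[[[0,0,0.0005],[0,0,0],1],[[0,0,0.001],[0,0,0],1],[[0,0,0.001],[0,0,0],1]]'; python3 -m creep '[[[0,0,0.0005],[0,0,0],1],[[0,0,0.001],[0,0,0],1],[[0,0,0.001],[0,0,0],1]]'
```

```text
t: 9.55
ee_pos: [445.4, 150.9, 109.6]
tcp_rot: [0.0, -0.474, 0.881, -0.0]
wrist_force: [0.2, -1.1, 3.4]
width: 0.459
grasp_force: 61.6
t: 9.8
ee_pos: [445.5, 150.8, 108.4]
tcp_rot: [0.0, -0.473, 0.881, -0.0]
wrist_force: [0.3, -1.7, 4.2]
width: 0.46
grasp_force: 61.8
```

```bash
python3 -m creep '[[[0,0,0],[0,0,-3],1],[[0,0,0],[0,0,-6],1],[[0,0,0],[0,0,-6],1]]'; python3 -c "
from h import *
o=observe();print(o['ft_torque'],o['ee_pos'])"; python3 -m creep '[[[0,0,0],[0,0,-3],1],[[0,0,0],[0,0,-6],1],[[0,0,0],[0,0,-6],1]]'; python3 -c "
from h import *
o=observe();print(o['ft_torque'],o['ee_pos'])"
```

```text
t: 10.05
ee_pos: [445.4, 150.6, 108.0]
tcp_rot: [-0.0, -0.519, 0.855, -0.0]
wrist_force: [1.3, -1.1, 1.9]
width: 0.459
grasp_force: 61.4
[-0.41601054 -0.31741935  0.04988814] [445.38454792 150.5929428  108.03960657]
t: 10.3
ee_pos: [445.3, 150.6, 107.9]
tcp_rot: [-0.0, -0.563, 0.827, -0.0]
wrist_force: [1.7, -1.6, -1.2]
width: 0.461
grasp_force: 61.2
[-0.36697449 -0.43060478  0.00959034] [445.31581318 150.56103972 107.85426525]
```

```bash
python3 -m creep '[[[0,0,0.0005],[0,0,-1],1],[[0,0,0.001],[0,0,-2],1],[[0,0,0.0015],[0,0,-2],1],[[0,0,0.0015],[0,0,-2],1]]'; python3 -c "
from h import *
o=observe();print(o['ft_torque'],o['ee_pos'])"; python3 -m creep '[[[0,0,0.0005],[0,0,0],1],[[0,0,0.001],[0,0,0],1],[[0,0,0.001],[0,0,0],1]]'; python3 -c "
from h import *
o=observe();print(o['ft_torque'],o['q'])"
```

```text
t: 10.63
ee_pos: [445.2, 150.7, 106.6]
tcp_rot: [-0.0, -0.577, 0.817, -0.0]
wrist_force: [2.6, -1.9, -1.5]
width: 0.458
grasp_force: 61.2
[-0.41848433 -0.47736552 -0.05692417] [445.23540575 150.74547502 106.62162882]
t: 10.88
ee_pos: [445.3, 150.8, 105.7]
tcp_rot: [-0.0, -0.577, 0.817, -0.0]
wrist_force: [2.5, -1.2, -0.4]
width: 0.458
grasp_force: 61.2
[-0.5395117  -0.51238502 -0.00119637] [ 0.15216309  0.94118285 -1.00968749  2.11534216  1.18168481  0.83313906
  1.17738434]
```

```bash
python3 -m creep '[[[-0.0003,-0.0003,0.0007],[0,0,0],1],[[-0.0003,-0.0003,0.0015],[0,0,0],1],[[-0.0003,-0.0003,0.002],[0,0,0],1],[[-0.0003,-0.0003,0.002],[0,0,0],1]]'; python3 -m creep '[[[0,0,0.0007],[0,0,0],1],[[0,0,0.0014],[0,0,0],1],[[0,0,0.002],[0,0,0],1],[[0,0,0.002],[0,0,0],1]]'; python3 -c "
from h import *
o=observe();print(o['ft_torque'],o['ee_pos'],R.from_quat(np.roll(o['tcp_rot'],-1)).as_matrix().round(2))"
```

```text
t: 11.22
ee_pos: [445.5, 151.0, 103.6]
tcp_rot: [-0.0, -0.577, 0.817, -0.0]
wrist_force: [1.4, -1.9, -0.6]
width: 0.458
grasp_force: 61.3
t: 11.55
ee_pos: [445.5, 151.0, 101.6]
tcp_rot: [-0.0, -0.577, 0.817, -0.0]
wrist_force: [1.7, -2.3, -1.5]
width: 0.459
grasp_force: 61.3
[-0.62301766 -0.49715857 -0.0147859 ] [445.50582505 151.00485898 101.62491248] [[-0.33 -0.94 -0.  ]
 [-0.94  0.33 -0.  ]
 [ 0.    0.   -1.  ]]
```

```bash
python3 -m creep '[[[0.0003,-0.0002,0.0005],[0,0,0],1],[[0.0003,-0.0002,0.0008],[0,0,0],1],[[0.0003,-0.0002,0.0008],[0,0,0],1]]'; python3 -m creep '[[[0,0,0.0003],[0,0,0],1],[[0,0,0.0006],[0,0,0],1],[[0,0,0.0006],[0,0,0],1]]';  python3 -m creep '[[[0,0,0.0003],[0,0,0],1],[[0,0,0.0006],[0,0,0],1],[[0,0,0.0006],[0,0,0],1]]'
```

```text
t: 11.8
ee_pos: [445.6, 151.1, 101.3]
tcp_rot: [0.0, -0.577, 0.816, 0.0]
wrist_force: [1.1, -0.8, 3.6]
width: 0.462
grasp_force: 61.6
t: 12.05
ee_pos: [445.8, 151.4, 101.1]
tcp_rot: [0.001, -0.578, 0.816, -0.0]
wrist_force: [-0.0, -3.4, 9.5]
width: 0.458
grasp_force: 62.1
t: 12.3
ee_pos: [445.9, 151.7, 101.0]
tcp_rot: [0.001, -0.578, 0.816, -0.0]
wrist_force: [-0.3, -3.0, 13.4]
width: 0.457
grasp_force: 62.6
```

Seated: the tip bottomed, with the force rising to 13 N at TCP z≈101. I back off the downward push and start turning clockwise. The first 2 rad are safe.

```bash
cat > tq.py <<'E'
from h import *
T=[];F=[]
for i in range(4):
    cams.snapshot("top"); o=observe(); T.append(o["ft_torque"]); F.append(o["wrist_force"])
print("T",np.mean(T,0).round(3),np.std(T,0).round(3)[2],"F",np.mean(F,0).round(1),"q",np.round(o["q"],2),"yaw",np.degrees(R.from_quat(np.roll(o["tcp_rot"],-1)).as_euler("ZYX"))[0].round(1),o["ee_pos"].round(1),"t",o["t"])
E
python3 -m creep '[[[0,0,-0.0009],[0,0,0],1],[[0,0,-0.0009],[0,0,0],1],[[0,0,-0.0009],[0,0,0],1]]'; python3 tq.py
python3 -m creep '[[[0,0,0],[0,0,3],1],[[0,0,0],[0,0,7],1],[[0,0,0],[0,0,12],1],[[0,0,0],[0,0,18],1],[[0,0,0],[0,0,24],1],[[0,0,0],[0,0,30],1],[[0,0,0],[0,0,35],1],[[0,0,0],[0,0,40],1],[[0,0,0],[0,0,40],1]]'; python3 tq.py
```

```text
t: 12.55
ee_pos: [445.7, 151.2, 101.1]
tcp_rot: [0.0, -0.577, 0.816, 0.0]
wrist_force: [1.0, -2.5, 6.4]
width: 0.462
grasp_force: 61.9
T [-0.645 -0.114 -0.   ] 0.015 F [ 0.8 -2.1  7.3] q [ 0.15  0.95 -1.    2.12  1.2   0.83  1.17] yaw -109.5 [445.7 151.3 101.2] t 12.75
t: 13.5
ee_pos: [445.5, 151.1, 101.1]
tcp_rot: [0.0, -0.262, 0.965, -0.0]
wrist_force: [0.3, -1.4, 7.6]
width: 0.461
grasp_force: 62.1
T [-0.739  0.006  0.015] 0.04 F [-0.2 -3.1  8.4] q [ 0.1   0.9  -0.89  2.12  1.15  0.73  0.51] yaw -149.5 [445.5 151.1 101.1] t 13.7
```

```bash
python3 -m creep '[[[0,0,-0.0006],[0,0,3],1],[[0,0,-0.0006],[0,0,9],1],[[0,0,-0.0006],[0,0,15],1],[[0,0,-0.0006],[0,0,21],1],[[0,0,-0.0006],[0,0,27],1],[[0,0,-0.0006],[0,0,33],1],[[0,0,-0.0006],[0,0,39],1],[[0,0,-0.0006],[0,0,45],1],[[0,0,-0.0006],[0,0,50],1],[[0,0,-0.0006],[0,0,55],1],[[0,0,-0.0006],[0,0,55],1]]'; python3 tq.py
python3 - <<'E'
from h import *
for n in ["scene","top"]:
    s=cams.snapshot(n); save(s,n+"1"); a=cv2.imread(f"pics/{n}0.png",0); b=cv2.imread(f"pics/{n}1.png",0)
    if n=="scene":
        for P in [(517,158,27)]+[(505,157,38),(487,161,0)]: print(np.round(pix(s,P)))
    d=cv2.absdiff(a,b); print(n,[ (d[y:y+10,x:x+10].mean().round(0)) for x,y in [(225,180),(235,190),(215,260),(225,268),(235,275)]])
    for l in ["jaw_face","heat_sink"]:
        for q in finder.pinpoint(s,l)[:2]: print(l,round(q["conf"],2),w(s,q["position"]).round(1))
E
```

```text
t: 14.62
ee_pos: [445.1, 151.6, 101.3]
tcp_rot: [-0.0, 0.212, 0.977, 0.0]
wrist_force: [-1.5, -0.2, 1.6]
width: 0.458
grasp_force: 61.5
T [-0.04   0.131 -0.025] 0.021 F [-0.2 -0.6  2.3] q [-0.    0.84 -0.7   2.12  1.05  0.58 -0.34] yaw 155.7 [445.4 151.4 101.3] t 14.8167
[224. 268.]
[227. 268.]
[233. 285.]
scene [np.float64(75.0), np.float64(31.0), np.float64(17.0), np.float64(23.0), np.float64(23.0)]
jaw_face 0.61 [447.3 155.3  21.4]
jaw_face 0.5 [518.6 161.7  24.6]
top [np.float64(67.0), np.float64(30.0), np.float64(6.0), np.float64(6.0), np.float64(6.0)]
jaw_face 0.3 [ 445.2 -177.6    1.1]
```

```bash
python3 - <<'E'
from h import *
z=lambda im,u,v,w,h: cv2.resize(im[v:v+h,u:u+w],(400,300),interpolation=cv2.INTER_CUBIC)
s=cams.snapshot("wrist"); save(s,"w5")
a,b=[cv2.imread(f"pics/scene{i}.png") for i in (0,1)]; t=cv2.imread("pics/top1.png")
cv2.imwrite("pics/c2.png",np.vstack([np.hstack([z(a,180,230,80,60),z(b,180,230,80,60)]),np.hstack([z(t,198,165,80,60),z(cv2.imread("pics/w5.png"),0,0,640,400)])]))
E
```

```text
(no output)
```

View pics/c2.png

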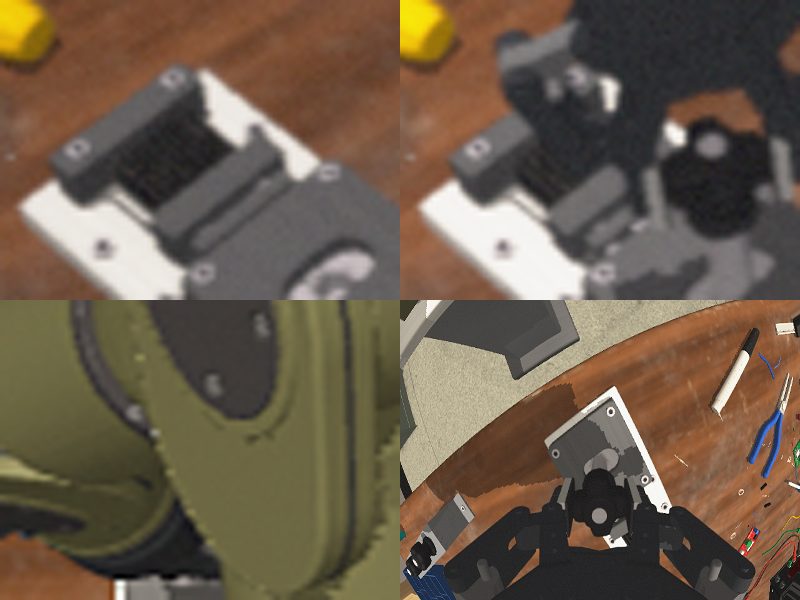

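The jaw has visibly advanced: the gap behind it opened and its left corner moved from (155,213) to (148,205) in the crop. So the key is driving the cam. I continue in small steps, reading torque in motion and tracking the jaw's left end in the scene view.

```bash
cat > t1.py <<'E'
from h import *
import sys
o=observe(); T=o["ft_torque"][2]; s=cams.snapshot("scene"); T2=observe()["ft_torque"][2]
g=s["color"][:,:,::-1].copy(); cv2.imwrite(f"pics/s_{o['t']:.2f}.png",g); g=cv2.cvtColor(g,cv2.COLOR_BGR2GRAY)
ref=cv2.imread("pics/scene1.png",0); r=[]
for (u,v,w_,h_) in [(204,260,22,20),(206,266,14,12)]:
    W=np.eye(2,3,dtype=np.float32)
    try: _,W=cv2.findTransformECC(ref[v:v+h_,u:u+w_],g[v:v+h_,u:u+w_],W,cv2.MOTION_TRANSLATION,(3,100,1e-5),None,3); r.append(W[:,2].round(2))
    except Exception: r.append(None)
print("Tz %.3f %.3f"%(T,T2),r,"yaw %.1f t %.2f F"%(np.degrees(R.from_quat(np.roll(o["tcp_rot"],-1)).as_euler("ZYX"))[0],o["t"]),np.round(o["wrist_force"],1))
E
python3 t1.py
python3 -m creep '[[[0,0,0],[0,0,2.5],1],[[0,0,0],[0,0,5],1],[[0,0,0],[0,0,7.5],1]]'>/dev/null; python3 t1.py
python3 -m creep '[[[0,0,0],[0,0,2.5],1],[[0,0,0],[0,0,5],1],[[0,0,0],[0,0,7.5],1]]'>/dev/null; python3 t1.py
python3 -m creep '[[[0,0,0],[0,0,2.5],1],[[0,0,0],[0,0,5],1],[[0,0,0],[0,0,7.5],1]]'>/dev/null; python3 t1.py
python3 -m creep '[[[0,0,0],[0,0,2.5],1],[[0,0,0],[0,0,5],1],[[0,0,0],[0,0,7.5],1]]'>/dev/null; python3 t1.py
```

```text
Tz 0.001 0.008 [array([ 0.  , -0.01], dtype=float32), array([-0.01,  0.03], dtype=float32)] yaw 155.6 t 15.17 F [-1.3  1.2  1. ]
Tz 0.126 0.094 [array([-0.05, -0.08], dtype=float32), array([-0.03,  0.01], dtype=float32)] yaw 147.9 t 15.47 F [-0.2  2.   0.7]
Tz 0.067 0.099 [array([-0.09, -0.12], dtype=float32), array([0.08, 0.04], dtype=float32)] yaw 140.5 t 15.77 F [0.2 2.3 1.2]
Tz 0.112 0.077 [array([-0.15, -0.17], dtype=float32), array([0.03, 0.02], dtype=float32)] yaw 133.0 t 16.07 F [0.2 0.3 0.7]
Tz 0.086 0.108 [array([-0.2 , -0.21], dtype=float32), array([-0.17, -0.09], dtype=float32)] yaw 125.6 t 16.37 F [0.2 1.8 0.3]
```

Torque in motion is about 0.09–0.10 N m, which is pure friction, and the jaw is still moving. Continuing.

```bash

python3 -m creep '[[[0,0,0],[0,0,2.5],1],[[0,0,0],[0,0,5],1],[[0,0,0],[0,0,7.5],1]]'>/dev/null; python3 t1.py
python3 -m creep '[[[0,0,0],[0,0,2.5],1],[[0,0,0],[0,0,5],1],[[0,0,0],[0,0,7.5],1]]'>/dev/null; python3 t1.py
python3 -m creep '[[[0,0,0],[0,0,2.5],1],[[0,0,0],[0,0,5],1],[[0,0,0],[0,0,7.5],1]]'>/dev/null; python3 t1.py
```

```text
Tz 0.076 0.080 [array([-0.32, -0.27], dtype=float32), array([-0.19, -0.13], dtype=float32)] yaw 118.1 t 16.67 F [-0.2  2.7 -0.8]
Tz 0.116 0.047 [array([-0.55, -0.54], dtype=float32), array([-0.2 , -0.18], dtype=float32)] yaw 110.6 t 16.97 F [ 0.6  2.3 -0.1]
Tz 0.100 0.047 [array([-0.65, -0.56], dtype=float32), array([-0.57, -0.7 ], dtype=float32)] yaw 103.1 t 17.27 F [0.7 1.9 0.1]
```

```bash

python3 -m creep '[[[0,0,0],[0,0,2.5],1],[[0,0,0],[0,0,5],1],[[0,0,0],[0,0,7.5],1]]'>/dev/null; python3 t1.py
python3 -c "
from h import *
print(observe()['q'].round(2))"
```

```text
Tz 0.074 0.030 [array([-0.68, -0.59], dtype=float32), array([-0.59, -0.74], dtype=float32)] yaw 95.6 t 17.57 F [ 1.2  2.5 -0.2]
[-0.16  0.78 -0.44  2.13  0.84  0.41 -1.18]
```

```bash

python3 -m creep '[[[0,0,0],[0,0,2.5],1],[[0,0,0],[0,0,5],1],[[0,0,0],[0,0,7.5],1]]'>/dev/null; python3 t1.py
python3 -m creep '[[[0,0,0],[0,0,2.5],1],[[0,0,0],[0,0,5],1],[[0,0,0],[0,0,7.5],1]]'>/dev/null; python3 t1.py
```

```text
Tz 0.090 0.103 [array([-0.73, -0.62], dtype=float32), array([-0.63, -0.75], dtype=float32)] yaw 88.2 t 17.87 F [ 0.7  2.8 -0.8]
Tz 0.022 0.067 [array([-0.81, -0.61], dtype=float32), array([-0.69, -0.64], dtype=float32)] yaw 80.7 t 18.17 F [ 0.6  1.1 -0.8]
```

```bash

python3 -m creep '[[[0,0,0],[0,0,2.5],1],[[0,0,0],[0,0,5],1],[[0,0,0],[0,0,7.5],1]]'>/dev/null; python3 t1.py
```

```text
Tz 0.063 0.111 [array([-0.85, -0.65], dtype=float32), array([-0.72, -0.65], dtype=float32)] yaw 73.2 t 18.47 F [ 1.   2.4 -1.3]
```

```bash
cat > o.py <<'E'
from plant import observe
o=observe(); print("  %.3f"%o["ft_torque"][2],end="")
E
python3 -m creep '[[[0,0,0],[0,0,2.5],1]]'>/dev/null; python3 o.py
python3 -m creep '[[[0,0,0],[0,0,2.5],1]]'>/dev/null; python3 o.py
python3 -m creep '[[[0,0,0],[0,0,2.5],1]]'>/dev/null; python3 o.py; python3 t1.py
python3 -m creep '[[[0,0,0],[0,0,2.5],1]]'>/dev/null; python3 o.py
python3 -m creep '[[[0,0,0],[0,0,2.5],1]]'>/dev/null; python3 o.py
python3 -m creep '[[[0,0,0],[0,0,2.5],1]]'>/dev/null; python3 o.py; python3 t1.py
```

```text
0.102  0.131  0.113Tz 0.113 0.103 [array([-0.88, -0.7 ], dtype=float32), array([-0.73, -0.7 ], dtype=float32)] yaw 65.7 t 18.77 F [ 2.4  2.3 -0.6]
  0.099  0.115  0.138Tz 0.138 0.086 [array([-0.88, -0.7 ], dtype=float32), array([-0.74, -0.67], dtype=float32)] yaw 58.2 t 19.07 F [ 1.1  2.1 -1.1]
```

Torque is now rising (about 0.12) and the jaw stopped moving at around yaw 67°, so the heat sink is caught. The target is about 0.65 rad further, near yaw 30°.

```bash

for i in 1; do :; done
python3 -m creep '[[[0,0,0],[0,0,2.5],1],[[0,0,0],[0,0,5],1]]'>/dev/null; python3 o.py
python3 -m creep '[[[0,0,0],[0,0,2.5],1]]'>/dev/null; python3 o.py; python3 t1.py
python3 -m creep '[[[0,0,0],[0,0,2.5],1]]'>/dev/null; python3 o.py
python3 -m creep '[[[0,0,0],[0,0,2.5],1]]'>/dev/null; python3 o.py
python3 -m creep '[[[0,0,0],[0,0,2.5],1]]'>/dev/null; python3 o.py; python3 t1.py
```

```text
0.150  0.205Tz 0.205 0.092 [array([-0.89, -0.74], dtype=float32), array([-0.74, -0.72], dtype=float32)] yaw 50.7 t 19.37 F [ 2.3  2.  -0.7]
  0.158  0.128  0.144Tz 0.144 0.078 [array([-0.91, -0.82], dtype=float32), array([-0.74, -0.74], dtype=float32)] yaw 43.2 t 19.67 F [ 2.   1.7 -1.8]
```

```bash

python3 -m creep '[[[0,0,0],[0,0,2],1]]'>/dev/null; python3 o.py
python3 -m creep '[[[0,0,0],[0,0,2],1]]'>/dev/null; python3 o.py
python3 -m creep '[[[0,0,0],[0,0,2.5],1]]'>/dev/null; python3 o.py; python3 t1.py; python3 tq.py
```

```text
0.119  0.166  0.167Tz 0.167 0.149 [array([-1.19, -0.66], dtype=float32), array([-0.74, -0.74], dtype=float32)] yaw 36.5 t 19.97 F [ 1.8  1.5 -0.9]
T [ 0.432 -0.566  0.081] 0.023 F [ 1.8  1.4 -1.1] q [-0.31  0.75 -0.19  2.14  0.47  0.29 -1.83] yaw 36.6 [445.8 150.8 101.3] t 20.2167
```

```bash

python3 -m creep '[[[0,0,0],[0,0,1.5],1],[[0,0,0],[0,0,3],1],[[0,0,0],[0,0,3],1],[[0,0,0],[0,0,2],1],[[0,0,0],[0,0,1],1],[[0,0,-0.001],[0,0,1],1],[[0,0,-0.002],[0,0,1],1],[[0,0,-0.003],[0,0,1],1]]'; python3 tq.py
```

```text
t: 20.88
ee_pos: [445.4, 150.6, 104.0]
tcp_rot: [0.0, 0.952, 0.305, -0.0]
wrist_force: [2.2, 1.4, -6.7]
width: 0.458
grasp_force: 61.2
T [ 0.407 -0.664  0.036] 0.045 F [ 1.8  1.6 -6.6] q [-0.31  0.75 -0.19  2.14  0.46  0.29 -1.84] yaw 35.5 [445.5 150.7 104.2] t 21.0833
```

```bash

python3 -m creep '[[[0.0003,0,-0.002],[0,0,-1],1],[[0.0003,0,-0.004],[0,0,-1],1],[[0.0003,0,-0.007],[0,0,-1],1],[[0.0003,0,-0.011],[0,0,-1],1]]'; python3 -m creep '[[[0,0,-0.005],[0,0,0],1],[[0,0,-0.015],[0,0,0],1],[[0,0,-0.03],[0,0,0],1],[[0,0,-0.06],[0,0,0],1],[[0,0,-0.085],[0,0,0],1],[[0,0,-0.1],[0,0,0],1],[[0,0,-0.1],[0,0,0],1]]'
python3 - <<'E'
from h import *
s=cams.snapshot("wrist"); save(s,"w6"); o=observe(); p=np.array(o["ee_pos"])
g=cv2.cvtColor(s["color"],cv2.COLOR_RGB2GRAY)[265:310,295:345]; th,m=cv2.threshold(g,0,255,cv2.THRESH_OTSU)
n,l,st,c=cv2.connectedComponentsWithStats(m); i=1+np.argmax(st[1:,4]); print(th,st[i],c[i]); u=c[i]+[295,265]
r=R.from_quat(np.roll(o["tcp_rot"],-1))
from scipy.optimize import fsolve
a=fsolve(lambda a:np.array(pw(s,np.array([a[0],a[1],p[2]+22])))-u,p[:2]); print(a, r.inv().apply([a[0]-p[0],a[1]-p[1],0]))
print(p,o["t"],r.as_matrix().round(3)); print(tool([451.6,-227.6,212]).round(1),"yaw",np.degrees(r.as_euler("ZYX"))[0])
s=cams.snapshot("scene"); save(s,"scene_a")
E
```

```text
t: 21.42
ee_pos: [444.7, 150.1, 115.5]
tcp_rot: [0.001, 0.95, 0.313, -0.001]
wrist_force: [0.2, -0.3, -1.4]
width: 0.462
grasp_force: 61.8
t: 22.0
ee_pos: [446.8, 151.1, 218.3]
tcp_rot: [0.0, 0.95, 0.313, 0.002]
wrist_force: [0.6, 0.6, -2.2]
width: 0.456
grasp_force: 61.9
79.0 [ 12  13  24  21 397] [23.64987406 22.40554156]
[445.48746687 151.16734858] [-0.19249486 -0.72802847 -0.00123324]
[446.07516865 150.69651118 216.70119125] 22.05 [[ 0.804  0.595  0.002]
 [ 0.595 -0.804  0.   ]
 [ 0.002  0.001 -1.   ]]
[-220.5  307.4    4.6] yaw 36.489611508341014
```

Withdrawn cleanly, and the key has not slipped in the grip (same cap pixel). I carry it back with the original grasp yaw.

```bash

python3 -m creep '[[[-0.02,0.028,0],[0,0,-6],1],[[-0.042,0.058,0],[0,0,-12],1],[[-0.064,0.09,0],[0,0,-18],1],[[-0.086,0.12,0],[0,0,-24],1],[[-0.108,0.15,0],[0,0,-30],1],[[-0.13,0.181,0],[0,0,-36],1],[[-0.152,0.212,0],[0,0,-42],1],[[-0.174,0.242,0],[0,0,-48],1],[[-0.196,0.273,0],[0,0,-54],1],[[-0.211,0.294,0],[0,0,-60],1],[[-0.22,0.307,0],[0,0,-66.5],1],[[-0.22,0.307,0],[0,0,-66.5],1]]'
python3 -m creep '[[[0,0,0],[0,0,0],1],[[0,0,0],[0,0,0],1],[[0,0,0],[0,0,0],1]]' >/dev/null
python3 - <<'E'
from h import *
P=[];
for i in range(5): cams.snapshot("wrist"); P.append(observe()["ee_pos"])
o=observe(); r=R.from_quat(np.roll(o["tcp_rot"],-1)); print(np.mean(P,0),o["t"],o["q"].round(2),r.as_matrix().round(3),np.degrees(r.as_euler("ZYX")))
print(r.inv().apply(np.array([451.6,-227.6,212])-np.mean(P,0)))
E
```

```text
t: 23.1
ee_pos: [449.5, -231.4, 212.8]
tcp_rot: [-0.002, 0.624, 0.781, -0.002]
wrist_force: [0.3, -0.4, -1.7]
width: 0.46
grasp_force: 61.8
[ 451.92976023 -225.43318989  215.35718609] 23.6 [ 0.84  0.67 -0.77  1.93  0.64  0.8  -0.06] [[-0.227  0.974  0.   ]
 [ 0.974  0.227 -0.   ]
 [-0.    -0.    -1.   ]] [ 1.03093541e+02  1.60416383e-02 -1.79997022e+02]
[-2.03483192 -0.81188489  3.35779813]
```

```bash

python3 -m creep '[[[-0.002,-0.0008,0.02],[0,0,0],1],[[-0.002,-0.0008,0.04],[0,0,0],1],[[-0.002,-0.0008,0.05],[0,0,0],1],[[-0.002,-0.0008,0.056],[0,0,0],1],[[-0.002,-0.0008,0.06],[0,0,0],1],[[-0.002,-0.0008,0.064],[0,0,0],1],[[-0.002,-0.0008,0.068],[0,0,0],1],[[-0.002,-0.0008,0.071],[0,0,0],1],[[-0.002,-0.0008,0.071],[0,0,0],1]]'
python3 - <<'E'
from h import *
s=cams.snapshot("scene"); save(s,"sc9"); t=cams.snapshot("wrist")
z=lambda im,u,v,w,h: cv2.resize(im[v:v+h,u:u+w],(400,300),interpolation=cv2.INTER_CUBIC)
cv2.imwrite("pics/c3.png",np.hstack([z(cv2.imread("pics/sc9.png"),325,150,100,75),cv2.resize(t["color"][:,:,::-1],(400,300))]))
E
```

```text
t: 24.35
ee_pos: [451.4, -228.9, 144.1]
tcp_rot: [-0.0, 0.622, 0.783, -0.0]
wrist_force: [-0.0, -0.4, -0.8]
width: 0.462
grasp_force: 61.8
```

The tip is already about 10 mm inside the hole with no contact force. I lower the rest of the way.

```bash

python3 -m creep '[[[0,0,0.01],[0,0,0],1],[[0,0,0.02],[0,0,0],1],[[0,0,0.03],[0,0,0],1],[[0,0,0.038],[0,0,0],1],[[0,0,0.044],[0,0,0],1],[[0,0,0.047],[0,0,0],1],[[0,0,0.049],[0,0,0],1],[[0,0,0.049],[0,0,0],1]]'; python3 tq.py
```

```text
t: 25.12
ee_pos: [451.4, -228.7, 94.9]
tcp_rot: [-0.0, 0.622, 0.783, -0.0]
wrist_force: [-0.3, 0.8, -1.4]
width: 0.463
grasp_force: 61.8
T [-0.008  0.008 -0.005] 0.021 F [-0.3 -0.  -1.7] q [ 0.72  0.84 -0.58  2.03  0.89  0.55 -0.27] yaw 103.0 [ 451.8 -228.9   95.7] t 25.3167
```

```bash

python3 -m creep '[[[0.0008,0,0.001],[0,0,0],1],[[0.0008,0,0.0018],[0,0,0],1],[[0.0008,0,0.0018],[0,0,0],1]]'; python3 -m creep '[[[0,0,0],[0,0,0],0.4],[[0,0,0],[0,0,0],0.3],[[0,0,0],[0,0,0],0.3],[[0,0,0],[0,0,0],0.3],[[0,0,0],[0,0,0],0.3],[[0,0,-0.01],[0,0,0],0.3],[[0,0,-0.03],[0,0,0],0.3],[[0,0,-0.06],[0,0,0],0.3],[[0,0,-0.1],[0,0,0],0.3],[[0,0,-0.14],[0,0,0],0.3],[[0,0,-0.14],[0,0,0],0.3]]'
python3 - <<'E'
from h import *
s=cams.snapshot("scene"); save(s,"sc9"); t=cams.snapshot("wrist")
z=lambda im,u,v,w,h: cv2.resize(im[v:v+h,u:u+w],(400,300),interpolation=cv2.INTER_CUBIC)
c=cv2.imread("pics/sc9.png")
cv2.imwrite("pics/c3.png",np.vstack([np.hstack([z(c,325,150,100,75),cv2.resize(t["color"][:,:,::-1],(400,300))]),np.hstack([z(c,180,230,80,60),ortho(t,451.5,-227.5,113,40,400)[50:350]])]))
for l in ["large_key","large_key_grip","heat_sink","jaw_face"]:
    for d in finder.pinpoint(s,l)[:2]: print(l,round(d["conf"],2),w(s,d["position"]).round(1))
E
```

```text
t: 25.57
ee_pos: [451.3, -228.0, 93.5]
tcp_rot: [0.0, 0.622, 0.783, -0.0]
wrist_force: [-0.2, -0.8, -2.3]
width: 0.463
grasp_force: 61.8
t: 26.48
ee_pos: [455.5, -227.8, 240.8]
tcp_rot: [0.006, 0.622, 0.783, 0.002]
wrist_force: [1.7, 0.4, 0.1]
width: 0.699
grasp_force: 0.0
large_key 0.6 [ 454.5 -225.7   16.2]
large_key 0.56 [ 4.056e+02 -3.715e+02 -3.000e-01]
large_key_grip 0.82 [ 450.4 -227.1   95.6]
large_key_grip 0.79 [ 397.6 -375.4   89.8]
jaw_face 0.59 [523.6 159.8  23.7]
```

View pics/c3.png

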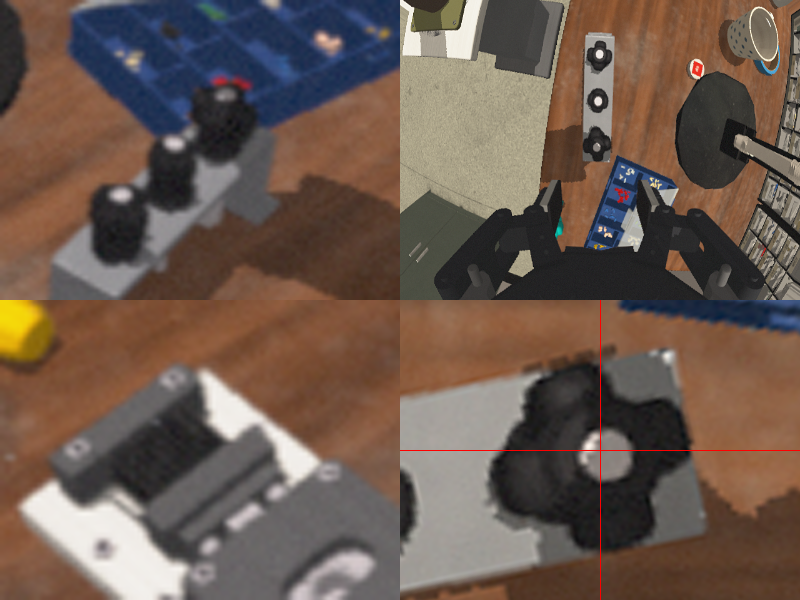

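The large key hangs upright in its hole with its cap at (605,455), on the crosshair. The other two keys are undisturbed and the jaw is pressed against the heat sink. The cam turned about 3.7 rad in total, at least 0.45 rad past the latest possible catch. Handing in.

```bash
python3 -c "
from plant import job
print(job.hand_in())"
```

```text
the job is handed in; nothing more can be done
None
```

The job is handed in, with no verdict shown: the heat sink is clamped at an estimated 25–50 N (from cam angle and torque, not measured directly), the large key is back upright in its own hole, and the other two keys are still hanging in theirs.

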